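# Open the square spice jar in its brace

### The job

Slide the square green glass jar, with its red lid still screwed on, all the way down into the close-fitting square well of the wooden brace block, so that it cannot turn. Then unscrew the tight lid anticlockwise until its thread lets go, and lift it straight up, leaving the jar fully home in the block. Finish holding the lid level in the gripper, centred a couple of centimetres above the jar's mouth and touching nothing else; leave the spoon, spatula, tins and mortar where they are.

Things in the scene. Friction and masses are not known exactly. Their poses are not given: they have to be found in the camera images.
- jar_center (a point): square green glass jar, body 62 x 62 x 80 mm tall, lowest 5 mm stepped in to 57 x 57; round neck 35 mm wide on top. 0.25 to 0.5 kg, loose, starts standing on the concrete. Point on its axis, 40 mm above its underside; z up, x and y square to its sides; a white mark on the shoulder points along +x. It can be carried by the closed lid
- lid_center (a point): the jar's loose red round screw lid, 56 mm diameter, 34 mm tall (upper 18 mm solid, then a skirt that hides the thread), 60 g. Point at its centre, 17 mm below its top; z up, a white line on top points along +x. Screwed on, this point is 65 mm above jar_center, and the lid's underside is 8 mm above the jar's square shoulder
- jar_rim (a point): centre of the jar's neck rim, 102 mm above its underside. A springy seal in it presses the lid tight (45 N; a few tenths of a N m to turn). Three-lug thread, no rise: tight when lid +x agrees with jar +x; starts 2 to 10 deg anticlockwise (from above) of that, lets go at 65 deg and springs up to 3 mm; from 65 to 90 deg it lifts straight off; a stop at 92 deg
- brace_floor (a point): floor centre of the square well in the fixed wooden brace block (120 x 120 x 45 mm tall). Well 65 x 65 mm (1.5 mm play each side of the jar), 35 mm deep, 3 mm chamfer at the mouth; floor 10 mm above the concrete. x and y square to the well's sides; the jar may go in any of four ways round. Jar fully home: jar_center is 40 mm above this point
- spoon: steel spoon 180 mm long lying in the white tray (340 x 220 mm, 25 mm tall) at the left of the table. Bystander
- spatula: wooden spatula 240 mm long lying in the white tray. Bystander
- tin0: empty open steel spice tin on the turntable, 72 mm across and 70 mm tall; origin at the centre of its underside, z up. Bystander
- tin1: empty open steel spice tin on the turntable, 72 mm across and 85 mm tall; origin at the centre of its underside, z up. Bystander
- tin2: empty open steel spice tin on the turntable, 72 mm across and 100 mm tall; origin at the centre of its underside, z up. Bystander
- mortar: terracotta bowl, 100 mm across, 70 mm tall, at the back of the table beside the dark grinding slab (55 mm tall, with a 60 mm thick stone roller on it); origin at the centre of its underside. Bystander
Things that resemble listed ones, but are neither listed nor needed, are in the scene too. Of the things like the part that bears lid_center, leave any that is grey; of the rest the smaller one is meant.

How it is judged:
By the outcome, as a careful person would: the job done as asked, in the order asked, and still so for the second after the job is handed in, while the arm keeps its last pose, push and grip.
It also fails if it takes over 53 s, if anything falls off the work surface, if the arm or the gripper's body presses on something with over 40 N, if the wrist force passes 120 N, or if a joint passes its speed limit or range.

### The arm

A 7-joint arm with a two-finger parallel gripper is mounted at the origin on the work surface. World frame = base frame: x ahead of the robot, y to its left, z up, the work surface at z = 0. Lengths are in m, angles in rad, forces in N, time in s.
With the tool pointing down it reaches from about 0.4 to 0.85 m from the base axis. Payload 10.4 kg.
Tool frame: the origin (TCP) lies at the very end of the fingers, on their centre line; the grasp point (between the pads) lies 19 mm behind it (r.pinch_z is the distance from the TCP to the grasp point, in m); z points along the fingers, y is the line along which they close (so a half turn about z gives the same grasp; the last joint's range is limited). The gripper opens to 87 mm and grips with 3 to 60 N. Pads are 19 mm wide; open, the fingers measure 117 mm over their backs; the gripper's body (75 mm by 190 mm) begins 51 mm behind the grasp point.
Start: joints at [-1.372, 0.332, -0.065, 1.46, 0.022, 1.35, -0.088], TCP at [0.137, 0.61, 0.184] pointing down, gripper open.
Joint ranges: [-2.6, 2.6], [-0.5, 2.12], [-1.47, 1.34], [0.16, 2.42], [-1.27, 4.41], [0.06, 2.06], [-2.6, 2.6]. Speed limits (rad/s): [2.22, 2.22, 2.79, 2.79, 3.14, 3.14, 3.14].

### API

Orientations are given as a unit quaternion [x, y, z, w].
In Python, from bench import sensors, vision, r gives the robot as it stands.
- The arm moves only by the shell command python3 -m crank 'ROWS' [OPENING] [FORCE]. ROWS is JSON, a list of rows, each a list of 2 entries, a list of its own where there are three numbers: the shift along the tool's x, y, z normalised to -1 to 1, where 1 is 3 cm, then the turn about the tool's z normalised to -1 to 1, where 1 is 8 degrees. A call has 1 to 12 rows; each row shifts and turns the commanded pose from where the row before left it, along the tool's axes as they then stand; what a row does not reach is not made up. A row lasts 1/8 s, in which the tool goes at most 62.5 mm and 10.7 degrees, less where a joint would pass 70% of its speed; a pose out of reach is approached as far as the arm can. A call with a number of a shift or a turn outside -1 to 1 is refused whole. A call with a gripper value outside its range is refused whole. OPENING is the opening, from 0 (shut) to 1 (fully open), set as the call begins (- or left out, the last holds). The fingers move at their own pace and stop on an object; FORCE is the grip in N (left out, the last holds). Time passes only in rows, so rows that do not move let the fingers close. It gives the time, the measured TCP pose, the force, the opening and the grip force at its end, in the units of the state.
- sensors.read_state(): the state, without advancing time (a new reading comes with each control period).
- vision.camera(name): name is "side" or "top"; returns the picture (420x560x3 uint8, red, green, blue); there is no depth.
- vision.camera_model(name): a dict with "vertical_fov" (degrees; the focal length in pixels is half the picture's height over the tangent of half this angle, whatever the lens; pixels are square), "cx", "cy" (the principal point, pixels), "dist" ([k1, k2, p1, p2, k3] as OpenCV has them; the pictures are not rectified), "camera_from_world" (4x4, takes a point from world to camera coordinates). Camera axes: x right, y down, z forward; pixel columns grow to the right and rows downward; lengths in m; the calibration is good to about 2 mm. A picture is of the moment at which its call begins. camera_model takes no time and is no camera call.
- r.close_job(): hands the job in; it is judged then, once.
The state is a dict: "time": time; "joint_positions": joint angles; "joint_vel": joint speeds; "joint_torque": joint torques, N m; "ee_pos": TCP position; "eef_rot": TCP orientation; "ft_force": force on the tool from outside, world axes, zero at the start; "torque": the same for the moment, N m; "width": finger opening in m; "grip_force": force on a finger pad.
Only numpy, scipy, OpenCV 4.12 (cv2) and the standard library are available. Lean on these libraries where they do the work, as an engineer would, in place of code of your own. Each camera call takes 0.05 s, during which the arm holds its last target. There are 200 camera calls.

## Working session

There is one attempt and no reset: what is moved stays moved. The work goes in short steps, Python scripts to look and compute and a shell command to move; the robot and the scene stay as the last step left them, time stands still between calls to the robot, and variables do not carry over. Pictures are saved under pics/ and viewed, at most 10 in all, crops included, and the job is handed in when it is done.

```bash
mkdir -p pics; ls; python3 - <<'E'
from bench import sensors, vision, r
import cv2,json
for n in("top","side"):
    im=vision.camera(n); cv2.imwrite(f"pics/{n}0.png",cv2.cvtColor(im,cv2.COLOR_RGB2BGR))
    m=vision.camera_model(n); print(n,m)
s=sensors.read_state(); print(s,r.pinch_z)
E
```

```text
pics
top {'vertical_fov': 53.059951711069125, 'cx': 277.5845125404519, 'cy': 207.40170232477718, 'dist': array([-0.09066239,  0.        ,  0.        ,  0.        ,  0.        ]), 'camera_from_world': array([[ 2.39127021e-02, -9.99713497e-01,  1.05211319e-03,
         2.63451242e-02],
       [-9.89467602e-01, -2.38178902e-02, -1.42781558e-01,
         5.69483780e-01],
       [ 1.42765710e-01,  2.37326095e-03, -9.89753666e-01,
         1.42830983e+00],
       [ 0.00000000e+00,  0.00000000e+00,  0.00000000e+00,
         1.00000000e+00]])}
side {'vertical_fov': 43.00547809998674, 'cx': 280.8372817425583, 'cy': 213.07649004969815, 'dist': array([0.00354305, 0.        , 0.        , 0.        , 0.        ]), 'camera_from_world': array([[-0.9954394 , -0.09171363, -0.0262489 ,  0.54263266],
       [-0.02922902,  0.55514946, -0.83123687,  0.09020875],
       [ 0.09080781, -0.82667871, -0.55529835,  1.80970888],
       [ 0.        ,  0.        ,  0.        ,  1.        ]])}
{'time': 0.1, 'joint_positions': array([-1.37158808,  0.33281007, -0.06469585,  1.46083566,  0.02161531,
        1.34988031, -0.0885041 ]), 'joint_vel': array([ 0.00023532, -0.00121095,  0.00083696, -0.00138483,  0.00037181,
       -0.00200956, -0.00076528]), 'joint_torque': array([ 1.64416335e-03, -6.24542642e+01,  2.47579190e-02, -3.90708911e+01,
       -6.13744673e-02,  3.65411409e-02,  4.23989206e-05]), 'ee_pos': array([0.13742569, 0.60931725, 0.18364299]), 'eef_rot': array([ 1.10669888e-01,  9.93857029e-01, -6.17845513e-04, -3.33094929e-05]), 'ft_force': array([ 0.29278221, -0.71437456, -0.78368454]), 'torque': array([-0.00207569,  0.08442046, -0.05268128]), 'grip_force': 0.0, 'width': 0.0870256397959233} 0.0187
```

View pics/top0.png

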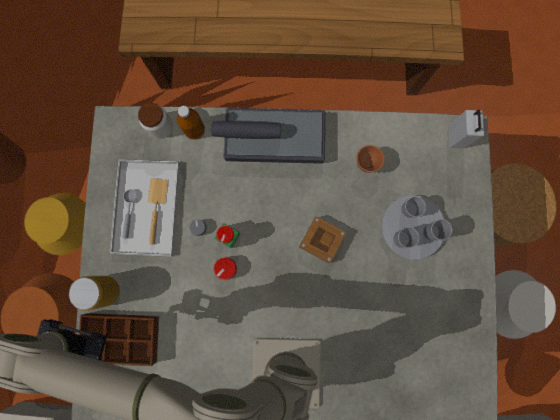

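View pics/side0.png

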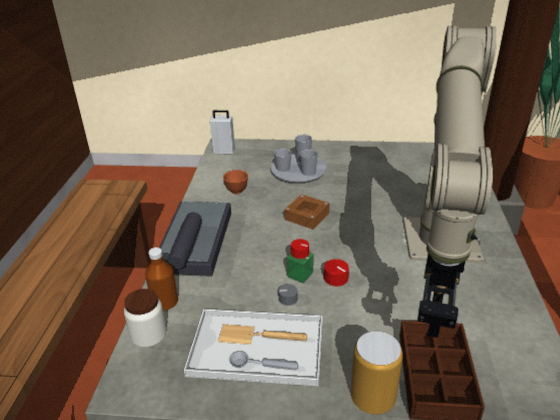

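The top view shows the jar with its red lid at (227,236), a larger loose red lid at (226,268), a grey lid at (198,227) and the brace block at (323,240). I'll leave the grey lid. Of the two red ones, the one on the jar looks smaller, so I'll check that in a crop along with the measurements.

```bash
cat > h.py <<'E'
from bench import sensors, vision, r
import cv2,numpy as np
def KD(n):
    m=vision.camera_model(n); f=210/np.tan(np.radians(m["vertical_fov"]/2))
    return np.array([[f,0,m["cx"]],[0,f,m["cy"]],[0,0,1]]),m["dist"],m["camera_from_world"]
def plane(n,px,z):
    K,d,T=KD(n); u=cv2.undistortPoints(np.float64(px).reshape(-1,1,2),K,d).reshape(-1,2)
    R,t=T[:3,:3],T[:3,3]; c=-R.T@t; D=np.c_[u,np.ones(len(u))]@R
    return c+D*((z-c[2])/D[:,2])[:,None]
def proj(n,P):
    K,d,T=KD(n); return cv2.projectPoints(np.float64(P).reshape(-1,1,3),cv2.Rodrigues(T[:3,:3])[0],T[:3,3],K,d)[0].reshape(-1,2)
def comps(mask,amin=20):
    n,l,s,c=cv2.connectedComponentsWithStats(mask.astype(np.uint8)*255)
    return [(l==i,s[i],c[i]) for i in range(1,n) if s[i,4]>=amin]
E
python3 - <<'E'
from h import *
ims={n:vision.camera(n) for n in("top","side")}
for n,im in ims.items():
    np.save(f"{n}.npy",im)
    h=cv2.cvtColor(im,cv2.COLOR_RGB2HSV); H,S,V=cv2.split(h)
    box=np.zeros(H.shape,bool)
    box[(slice(180,300) if n=="top" else slice(200,300)),(slice(180,380) if n=="top" else slice(230,360))]=1
    for nm,m in(("red",((H<5)|(H>172))&(S>180)&(V>80)),("green",(H>45)&(H<85)&(S>100)),("wood",(H>6)&(H<18)&(S>110))):
        for mm,s,c in comps(m&box):
            z=.122 if nm=="red" else .08 if nm=="green" else .045
            print(n,nm,s,c.round(1),plane(n,c,z).round(4), "minrect",cv2.minAreaRect(np.argwhere(mm)[:,::-1].astype(np.float32)))
a=cv2.resize(cv2.cvtColor(ims["top"],cv2.COLOR_RGB2BGR)[185:290,185:355],None,fx=4.7,fy=4.7,interpolation=cv2.INTER_CUBIC)
cv2.imwrite("pics/ctop.png",a)
a=cv2.resize(cv2.cvtColor(ims["side"],cv2.COLOR_RGB2BGR)[190:310,270:360],None,fx=5,fy=5,interpolation=cv2.INTER_CUBIC)
cv2.imwrite("pics/cside.png",a)
E
```

```text
top red [217 226  17  17 190] [225.  233.4] [[0.4669 0.2098 0.122 ]] minrect ((224.5882568359375, 233.8529510498047), (16.00735092163086, 15.764815330505371), 75.96376037597656)
top red [214 258  22  21 330] [225.3 267.6] [[0.356  0.2046 0.122 ]] minrect ((224.5, 268.0), (20.0, 21.0), 90.0)
top green [225 229  14  18  72] [233.2 238.6] [[0.4532 0.1868 0.08  ]] minrect ((232.2318572998047, 238.19033813476562), (7.2941179275512695, 17.05882453918457), 28.07248878479004)
top wood [ 300  217   46   46 1161] [322.4 239.5] [[ 0.4601 -0.1173  0.045 ]] minrect ((322.4360046386719, 239.43251037597656), (34.82352828979492, 34.94117736816406), 28.07248878479004)
side red [291 239  18  19 279] [299.4 248.7] [[0.4647 0.2357 0.122 ]] minrect ((299.5, 248.0), (18.0, 17.0), 90.0)
side red [324 260  25  26 507] [335.8 272.3] [[0.356  0.3382 0.122 ]] minrect ((336.1794128417969, 272.33233642578125), (25.539934158325195, 23.46912956237793), 85.60128784179688)
side green [287 253  26  29 550] [299.4 267.6] [[0.4625 0.2731 0.08  ]] minrect ((299.5, 267.0), (28.0, 25.0), 90.0)
side wood [284 200  45  29 947] [306.5 212.2] [[ 0.4596 -0.0766  0.045 ]] minrect ((306.0, 214.0), (28.0, 44.0), 90.0)
```

View pics/ctop.png

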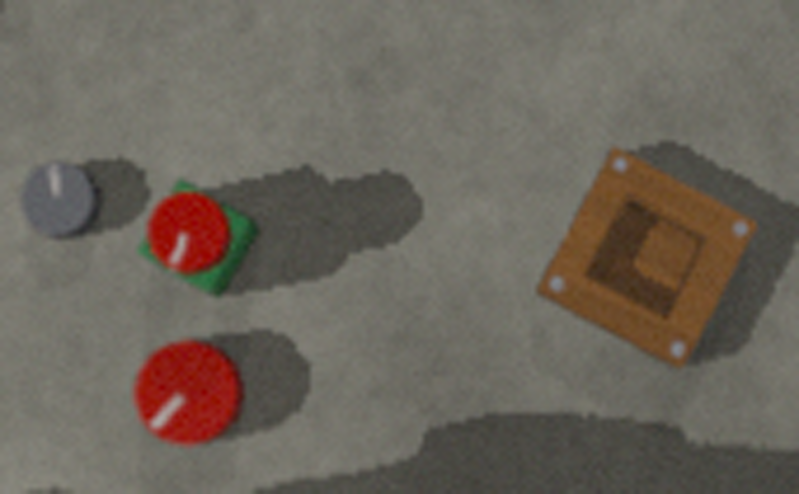

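View pics/cside.png

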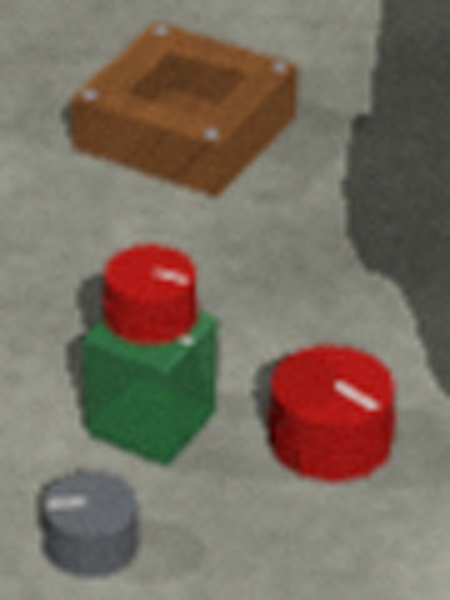

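The crops confirm the choice: the red lid on the jar is about 17 px across and the loose red one about 22 px, so the jar's lid is the smaller and is the one meant. Next I'll triangulate its position and get the jar and block yaws.

```bash
cat > m.py <<'E'
from h import *
from scipy.optimize import least_squares
def hsv(im): return cv2.split(cv2.cvtColor(im,cv2.COLOR_RGB2HSV))
def yaw(n,mask,z):
    """yaw mod 90 of the square outline: mask hull backprojected on z; min-area rect"""
    c=max(cv2.findContours(mask.astype(np.uint8),0,cv2.CHAIN_APPROX_NONE)[0],key=cv2.contourArea)
    P=plane(n,c.reshape(-1,2),z)[:,:2]
    rc=cv2.minAreaRect((P*1000).astype(np.float32)); return rc
def tri(uv):
    f=lambda P:np.concatenate([proj(n,P)[0]-uv[n] for n in uv]); s=least_squares(f,[.46,.2,.1]); return s.x,s.fun
E
python3 - <<'E'
from m import *
uv={};bl={}
for n in("top","side"):
    im=np.load(n+".npy"); up=cv2.resize(im,None,fx=4,fy=4,interpolation=cv2.INTER_CUBIC)
    H,S,V=hsv(up)
    box=np.zeros(H.shape,bool)
    if n=="top": box[4*215:4*253,4*208:4*245]=1
    else: box[4*232:4*290,4*280:4*320]=1
    red=((H<6)|(H>170))&(S>170)&(V>80)&box
    red=cv2.morphologyEx(red.astype(np.uint8),cv2.MORPH_CLOSE,np.ones((21,21)))>0
    jar=((H>40)&(H<90)&(S>90)&box)|red
    ys,xs=np.nonzero(red); uv[n]=((xs.mean()-1.5)/4,(ys.mean()-1.5)/4)
    def up2(mask): # contour to orig px
        c=max(cv2.findContours(mask.astype(np.uint8),0,cv2.CHAIN_APPROX_NONE)[0],key=cv2.contourArea)
        return (cv2.convexHull(c).reshape(-1,2)-1.5)/4
    hb=up2(jar); 
    P=plane(n,hb,.08)[:,:2]*1000
    print(n,"jar rect",cv2.minAreaRect(P.astype(np.float32)))
    ap=cv2.approxPolyDP(np.float32(P.reshape(-1,1,2)),4,True).reshape(-1,2); 
    e=np.roll(ap,-1,0)-ap
    print([(p.round(0).tolist(),round(float(np.hypot(*v))),round(float(np.degrees(np.arctan2(v[1],v[0]))),1)) for p,v in zip(ap,e)])
    # block: bright screws
    g=(S<60)&(V>110); sl=(slice(4*210,4*270),slice(4*295,4*352)) if n=="top" else (slice(4*190,4*222),slice(4*282,4*332))
    b=np.zeros_like(g); b[sl]=g[sl]; wood=((H>5)&(H<20)&(S>100))
    w=np.zeros_like(g); w[sl]=wood[sl]
    w=cv2.morphologyEx(w.astype(np.uint8),cv2.MORPH_OPEN,np.ones((5,5)))
    hw=up2(w); 
    inside=cv2.fillConvexPoly(np.zeros(g.shape,np.uint8),((hw*4+1.5)).astype(np.int32),1)>0
    inside=cv2.erode(inside.astype(np.uint8),np.ones((7,7)))>0
    sc=[c for _,s,c in comps(b&inside,15)]
    sp=plane(n,(np.array(sc)-1.5)/4,.045)[:,:2]*1000
    print("screws",sp.round(1).tolist(), "rect",cv2.minAreaRect(sp.astype(np.float32)))
    Pw=plane(n,hw,.045)[:,:2]*1000; print("wood rect",cv2.minAreaRect(Pw.astype(np.float32)))
print("lid",tri(uv),{n:plane(n,uv[n],.105).round(4) for n in uv})
E
```

```text
top jar rect ((468.1905212402344, 215.89764404296875), (54.93402099609375, 56.705352783203125), 1.4827699661254883)
[([495.0, 206.0], 24, -136.0), ([478.0, 190.0], 25, 176.3), ([453.0, 191.0], 16, 130.4), ([443.0, 204.0], 27, 86.1), ([445.0, 231.0], 23, 35.3), ([464.0, 244.0], 21, -11.6), ([484.0, 240.0], 20, -55.2), ([495.0, 223.0], 17, -91.4)]
screws [[527.8, -96.3], [483.1, -184.3], [439.8, -50.5], [394.2, -139.5]] rect ((461.2820129394531, -117.7094497680664), (100.04496002197266, 99.51718139648438), 62.867164611816406)
wood rect ((460.6990966796875, -117.4066390991211), (121.7330551147461, 122.888916015625), 62.8603401184082)
side jar rect ((463.8118896484375, 269.2276916503906), (79.10169219970703, 137.23504638671875), 2.447754144668579)
[([432.0, 199.0], 8, 129.3), ([427.0, 205.0], 84, 91.9), ([424.0, 289.0], 54, 62.4), ([449.0, 337.0], 52, -29.7), ([494.0, 311.0], 86, -82.8), ([505.0, 226.0], 17, -117.6), ([497.0, 210.0], 66, -170.2)]
screws [[394.1, -139.8], [528.7, -96.5], [439.6, -51.5]] rect ((450.64508056640625, -84.77189636230469), (141.32130432128906, 70.18425750732422), 17.845157623291016)
wood rect ((460.3887634277344, -87.68121337890625), (173.595947265625, 150.53903198242188), 62.72352600097656)
lid (array([0.46605209, 0.21268978, 0.10518057]), array([-0.00218008,  0.12531347, -0.11439989, -0.01027324])) {'top': array([[0.4665, 0.2127, 0.105 ]]), 'side': array([[0.4657, 0.2125, 0.105 ]])}
```

```bash
cat > go.py <<'E'
import sys
from h import *
from scipy.spatial.transform import Rotation as R
s=sensors.read_state(); q=R.from_quat(s["eef_rot"]); p=s["ee_pos"]
g=np.array([float(a) for a in sys.argv[1:4]])
print("units",(q.inv().apply(g-p)/.03).round(2),"t",s["time"],"pos",p.round(4),"x yaw",np.degrees(np.arctan2(*q.as_matrix()[1::-1,0])).round(2),"tilt",q.as_matrix()[:,2].round(3),"q",s["joint_positions"].round(2),"F",s["ft_force"].round(1),"T",s["torque"].round(2),"w",s["width"],s["grip_force"])
E
python3 go.py .466 .2127 .17
python3 -m crank '[[[-0.6,-0.5,0],0],[[-0.9,-0.7,0],0],[[-0.9,-0.7,0],0],[[-0.9,-0.7,0],0],[[-0.9,-0.7,0],0],[[-0.9,-0.7,0],0],[[-0.9,-0.7,0],0],[[-0.9,-0.7,0],0],[[-0.9,-0.7,0],0],[[-0.9,-0.7,0],0]]' 1 && python3 go.py .466 .2127 .15
```

```text
units [-13.59 -10.49   0.47] t 0.2 pos [0.1375 0.6094 0.1839] x yaw 167.29 tilt [-0.    -0.001 -1.   ] q [-1.37  0.33 -0.06  1.46  0.02  1.35 -0.09] F [ 0.8 -0.1  0.8] T [ 0.02 -0.03 -0.02] w 0.08674166524803308 0.0
time: 1.45
ee_pos: [0.3478, 0.3523, 0.1843]
eef_rot: [0.111, 0.994, 0.0, -0.0]
ft_force: [0.2, 0.7, 0.2]
width: 0.087
grip_force: 0.0
units [-4.87 -3.67  1.14] t 1.45 pos [0.3478 0.3523 0.1843] x yaw 167.3 tilt [ 0.  0. -1.] q [-1.02  0.04  0.14  1.8  -0.01  1.3   0.47] F [0.2 0.7 0.2] T [-0.   -0.03  0.01] w 0.08695877637217893 0.0
```

```bash

python3 -m crank '[[[-0.9,-0.7,0],0],[[-0.9,-0.7,0],0],[[-0.9,-0.7,0],0],[[-0.9,-0.7,0],0],[[-0.9,-0.6,0.2],0],[[-0.4,-0.3,0.2],0],[[0,0,0],1],[[0,0,0],1],[[0,0,0],1],[[0,0,0],1],[[0,0,0],1]]' 
python3 -m crank '[[[0,0,0],1],[[0,0,0],1],[[0,0,0],1],[[0,0,0],1],[[0,0,0],0]]' ; python3 go.py .466 .2127 .091
```

```text
time: 2.82
ee_pos: [0.4655, 0.2134, 0.172]
eef_rot: [0.445, 0.895, -0.0, -0.0]
ft_force: [0.4, -0.5, 0.5]
width: 0.0868
grip_force: 0.0
time: 3.45
ee_pos: [0.4657, 0.2133, 0.1721]
eef_rot: [0.673, 0.74, -0.0, -0.0]
ft_force: [-0.5, 0.4, 0.4]
width: 0.0868
grip_force: 0.0
units [-0.02  0.01  2.7 ] t 3.45 pos [0.4657 0.2133 0.1721] x yaw 95.4 tilt [-0.  0. -1.] q [-0.87  0.08  0.37  1.79 -0.03  1.27 -0.39] F [-0.5  0.4  0.4] T [-0.06  0.06  0.03] w 0.0868275213723416 0.0
```

```bash

python3 -m crank '[[[0,0,0.7],0],[[0,0,0.8],0],[[0,0,0.7],0],[[0,0,0.4],0],[[0,0,0.1],0],[[0,0,0],0]]' 
python3 -m crank '[[[0,0,0],0],[[0,0,0],0],[[0,0,0],0],[[0,0,0],0],[[0,0,0],0],[[0,0,0],0]]' 0 50; python3 go.py .466 .2127 .091
```

```text
time: 4.2
ee_pos: [0.4664, 0.2129, 0.0918]
eef_rot: [0.673, 0.739, 0.0, 0.0]
ft_force: [-0.2, 0.2, -0.0]
width: 0.0873
grip_force: 0.0
time: 4.95
ee_pos: [0.4662, 0.2127, 0.0913]
eef_rot: [0.674, 0.739, 0.0, -0.0]
ft_force: [0.3, 0.1, 0.5]
width: 0.035
grip_force: 0.0
units [ 0.   -0.01  0.01] t 4.95 pos [0.4662 0.2127 0.0913] x yaw 95.3 tilt [ 0.  0. -1.] q [-0.86  0.16  0.37  1.89 -0.06  1.1  -0.37] F [0.3 0.1 0.5] T [-0.06  0.04 -0.  ] w 0.03495485988237528 0.0
```

```bash
python3 - <<'E'
from h import *
s=sensors.read_state(); print(s["time"],s["width"],s["grip_force"])
a=cv2.cvtColor(vision.camera("side"),cv2.COLOR_RGB2BGR)[180:320,230:370]; b=cv2.cvtColor(vision.camera("top"),cv2.COLOR_RGB2BGR)[180:320,160:300]
cv2.imwrite("pics/g1.png",cv2.resize(np.hstack([a,b]),(800,400),interpolation=cv2.INTER_CUBIC))
s=sensors.read_state(); print(s["time"],s["width"],s["grip_force"])
E
```

```text
4.95 0.03495485988237528 0.0
5.05 0.027109507927742575 0.0
```

View pics/g1.png

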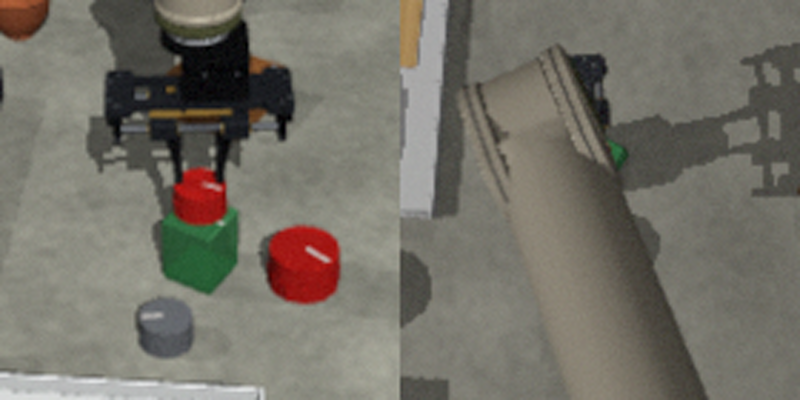

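The side view shows the fingers closing behind the lid, which is at crop (200,200), full-frame (300,250), apparently unmoved. I'll check where the TCP should appear in that view.

```bash
python3 - <<'E'
from h import *
from scipy.spatial.transform import Rotation as R
s=sensors.read_state(); q=R.from_quat(s["eef_rot"]).as_matrix(); p=s["ee_pos"]
for n,o in(("side",(230,180)),("top",(160,180))):
    for h in(0,.019,.07):
        P=[p-q[:,2]*h+q[:,1]*k for k in(-.02,0,.02)]
        print(n,h,((proj(n,P)-o)*400/140).round(0).tolist())
im=vision.camera("side"); H,S,V=cv2.split(cv2.cvtColor(im,cv2.COLOR_RGB2HSV))
for m,st,c in comps((((H<5)|(H>172))&(S>180)&(V>80))[230:300,280:360]): print(st,c+[280,230])
np.save("side1.npy",im)
E
```

```text
side 0 [[217.0, 205.0], [198.0, 206.0], [180.0, 206.0]]
side 0.019 [[217.0, 191.0], [198.0, 192.0], [179.0, 192.0]]
side 0.07 [[217.0, 152.0], [198.0, 153.0], [179.0, 153.0]]
top 0 [[187.0, 172.0], [186.0, 155.0], [186.0, 138.0]]
top 0.019 [[185.0, 171.0], [184.0, 154.0], [184.0, 137.0]]
top 0.07 [[180.0, 168.0], [179.0, 150.0], [178.0, 132.0]]
[ 11   9  18  19 259] [299.27027027 249.08880309]
[ 44  30  25  26 507] [335.74161736 272.33530572]
```

```bash
python3 - <<'E'
from h import *
b=np.load("side1.npy")[205:285,260:340,::-1]
cv2.imwrite("pics/g2.png",cv2.resize(b,(600,600),interpolation=cv2.INTER_LANCZOS4))
s=sensors.read_state(); print(s["time"],s["width"],s["grip_force"])
E
```

```text
5.1 0.023389721562765482 0.0
```

View pics/g2.png

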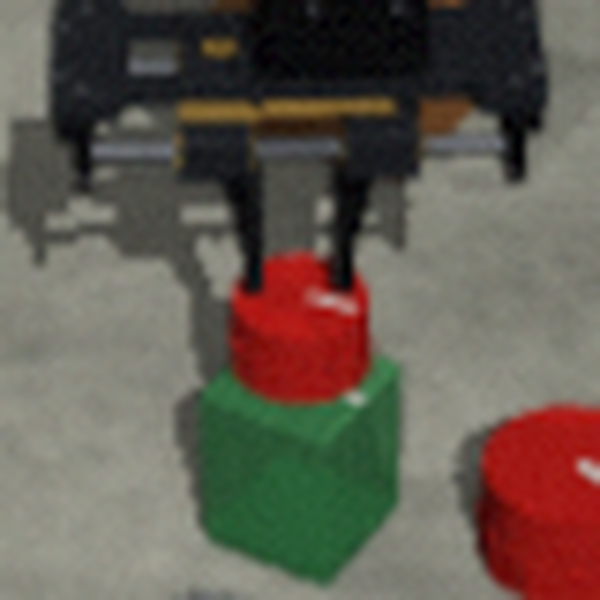

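The fingers are in fact above the lid, with tips at about (293.6,243.7) and (306,243.4), level with the lid's top, although ee z reads 0.091. I'll check the reported pose against both start pictures.

```bash
python3 - <<'E'
from m import *
for n in("top","side"): print(n,proj(n,[[.1374,.6093,.1836+k] for k in(0,.03,.06,.07,.15)]).round(1).tolist())
for z in(.09,.1,.11,.12,.13,.14): print(z,plane("side",[(293.6,243.7),(306,243.4)],z).round(4).tolist())
t=cv2.imread("pics/top0.png")[300:400,20:140]; s=cv2.imread("pics/side0.png")[240:340,380:500]
cv2.imwrite("pics/g3.png",cv2.resize(np.hstack([t,s]),(800,333),interpolation=cv2.INTER_CUBIC))
E
```

```text
top [[90.7, 334.1], [86.4, 335.6], [82.0, 337.2], [80.5, 337.7], [67.4, 342.2]]
side [[432.1, 332.2], [433.9, 322.8], [435.7, 313.1], [436.3, 309.8], [441.4, 282.3]]
0.09 [[0.4871, 0.17, 0.09], [0.4486, 0.1663, 0.09]]
0.1 [[0.486, 0.1832, 0.1], [0.4479, 0.1795, 0.1]]
0.11 [[0.4849, 0.1964, 0.11], [0.4472, 0.1928, 0.11]]
0.12 [[0.4838, 0.2097, 0.12], [0.4465, 0.206, 0.12]]
0.13 [[0.4827, 0.2229, 0.13], [0.4458, 0.2192, 0.13]]
0.14 [[0.4817, 0.2361, 0.14], [0.4451, 0.2325, 0.14]]
```

View pics/g3.png

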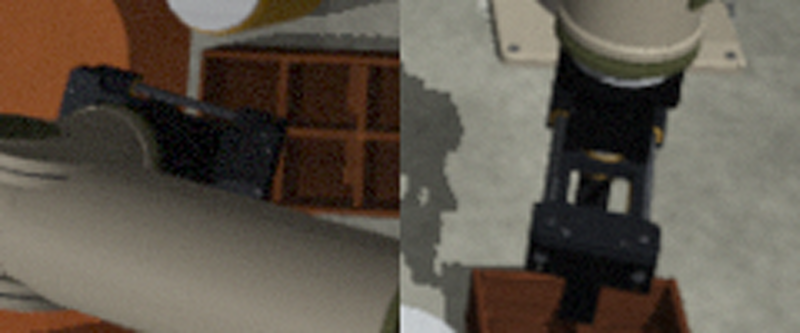

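In both the start and current pictures the real fingertips sit about 30 mm above the reported TCP. I'll confirm by touching the lid top, whose height I know, with the fingers shut.

```bash

for i in 1 ; do python3 -m crank '[[[0,0,0.05],0],[[0,0,0.05],0]]' | grep -E 'pos|force|width'; python3 -m crank '[[[0,0,0.05],0],[[0,0,0.05],0]]' | grep -E 'pos|ft_force'; done
```

```text
ee_pos: [0.4661, 0.2127, 0.0882]
ft_force: [0.5, -1.0, 0.3]
width: 0.004
grip_force: 0.0
ee_pos: [0.4662, 0.2127, 0.0852]
ft_force: [0.3, 0.1, -0.6]
```

```bash

python3 -m crank '[[[0,0,0.05],0],[[0,0,0.05],0]]' | grep -E 'pos|ft_force'; python3 go.py .466 .2127 .08; python3 - <<'E'
from h import *
b=vision.camera("side"); np.save("side2.npy",b)
cv2.imwrite("pics/g4.png",cv2.resize(b[205:285,260:340,::-1],(600,600),interpolation=cv2.INTER_LANCZOS4))
E
```

```text
ee_pos: [0.4672, 0.2133, 0.0844]
ft_force: [-7.4, -4.4, 29.6]
units [-0.02 -0.04  0.15] t 5.85 pos [0.4672 0.2133 0.0844] x yaw 95.29 tilt [ 0.002  0.002 -1.   ] q [-0.86  0.17  0.37  1.9  -0.07  1.09 -0.36] F [-7.4 -4.4 29.6] T [-0.9   1.73  0.04] w 0.0005613935110420423 14.498764593154192
```

View pics/g4.png

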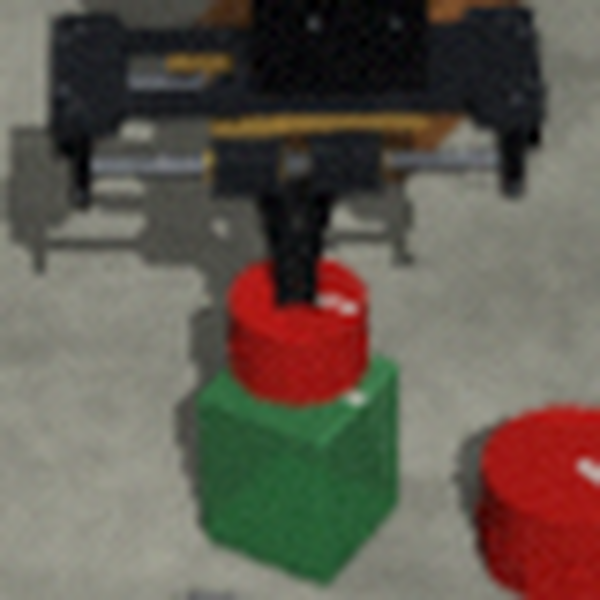

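The fingers touch the lid top (z 0.122) at a reported z of 0.0845, with tips at about (299.6,245.7). So the real tips are about 37 mm above the reported TCP, with x and y correct. I'll back off, open, and grasp with that offset.

```bash

python3 -m crank '[[[0,0,-0.3],0],[[0,0,-0.3],0],[[0,0,0],0],[[0,0,0],0],[[0,0,0],0],[[0,0,0],0],[[0,0,0],0],[[0,0,0],0],[[0,0,0],0],[[0,0,0],0]]' 1 | grep -E 'pos|force|width'; python3 go.py .466 .2127 .0535; python3 - <<'E'
from m import *
im=vision.camera("side"); np.save("side3.npy",im); H,S,V=hsv(im)
for m,st,c in comps((((H<5)|(H>172))&(S>180)&(V>80))[230:300,280:360]): print(st,c+[280,230],plane("side",c+[280,230],.105))
E
```

```text
ee_pos: [0.4662, 0.2127, 0.1003]
ft_force: [-0.2, -0.2, -0.6]
width: 0.0851
grip_force: 0.0
units [ 0.   -0.01  1.56] t 7.15 pos [0.4662 0.2127 0.1003] x yaw 95.29 tilt [ 0.  0. -1.] q [-0.86  0.15  0.37  1.88 -0.06  1.12 -0.37] F [-0.2 -0.2 -0.6] T [-0.11  0.03  0.06] w 0.08514504679952486 0.0
[ 11   9  18  19 279] [299.31182796 248.6344086 ] [[0.46636549 0.21359713 0.105     ]]
[ 44  30  25  26 506] [335.76284585 272.32806324] [[0.35563919 0.31794551 0.105     ]]
```

```bash

python3 -m crank '[[[0,0,0.3],0],[[0,0,0.3],0],[[0,0,0.3],0]]' | grep -E 'pos|ft_force'; python3 -m crank '[[[0,0,0.3],0],[[0,0,0.3],0],[[0,0,0],0]]' | grep -E 'pos|ft_force'; python3 -m crank '[[[0,0,0],0],[[0,0,0],0],[[0,0,0],0],[[0,0,0],0],[[0,0,0],0],[[0,0,0],0]]' 0 50; python3 go.py .466 .2127 .1
```

```text
ee_pos: [0.4659, 0.2125, 0.0724]
ft_force: [-0.3, -0.5, -0.1]
ee_pos: [0.4657, 0.2124, 0.0545]
ft_force: [-0.5, 0.0, 0.4]
time: 8.7
ee_pos: [0.4661, 0.2128, 0.0554]
eef_rot: [0.674, 0.739, 0.0, -0.0]
ft_force: [-2.1, -0.2, 2.9]
width: 0.0556
grip_force: 50.0
units [-0.   -0.   -1.49] t 8.7 pos [0.4661 0.2128 0.0554] x yaw 95.3 tilt [-0.  0. -1.] q [-0.85  0.2   0.37  1.93 -0.09  1.03 -0.35] F [-2.1 -0.2  2.9] T [-0.14  0.52  0.03] w 0.05560520387729408 50.00108901411295
```

```bash

python3 -m crank '[[[0,0,-0.3],0],[[0,0,-0.6],0],[[0,0,-0.8],0],[[0,0,-0.6],0],[[0,0,-0.2],0],[[0,0,0],0]]' | grep -E 'pos|force|width'; python3 -m crank '[[[-0.4,0,0],0],[[-0.8,-0.1,0],0],[[-1,-0.1,0],0],[[-1,-0.1,0],0],[[-1,-0.1,0],0],[[-1,-0.1,0],0],[[-1,-0.1,0],0],[[-1,-0.1,0],0],[[-1,-0.1,0],0],[[-1,-0.1,0],0],[[-0.8,-0.1,0],0],[[-0.4,-0.1,0],0]]' | grep -E 'pos|force|width'; python3 -m crank '[[[-0.4,0,0],0],[[0,0,0],0],[[0,0,0],0]]' >/dev/null; python3 go.py .461 -.118 .13
python3 - <<'E'
from h import *
n={k:vision.camera(k) for k in("side","top")}
for k in n: np.save(k+"4.npy",n[k])
b=n["side"][140:240,250:360,::-1]; a=n["top"][190:290,265:375,::-1]
cv2.imwrite("pics/g5.png",cv2.resize(np.hstack([b,a]),(800,364),interpolation=cv2.INTER_LANCZOS4))
E
```

```text
ee_pos: [0.4661, 0.2126, 0.1302]
ft_force: [0.2, 0.3, -4.5]
width: 0.0556
grip_force: 50.0
ee_pos: [0.4609, -0.1036, 0.13]
ft_force: [0.0, -0.3, -4.2]
width: 0.0555
grip_force: 50.0
units [-0.18 -0.09  0.01] t 11.325 pos [ 0.4632 -0.1123  0.1302] x yaw 95.34 tilt [-0.  0. -1.] q [-0.52  0.02  0.69  1.94 -0.02  1.18  0.26] F [-0.3  0.5 -3.6] T [-0.11  0.02  0.03] w 0.055312464469627856 49.99832014320418
```

View pics/g5.png

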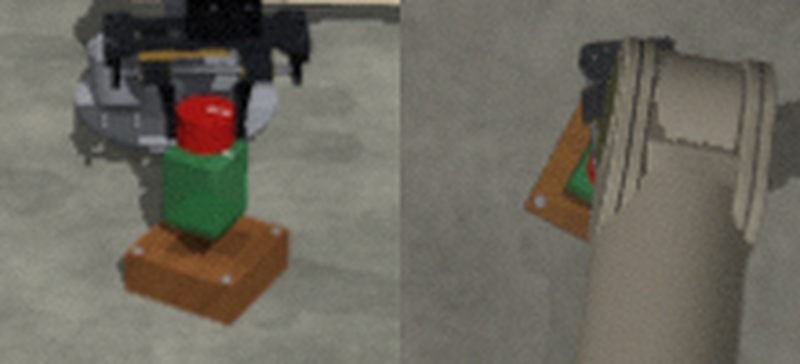

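```bash
cat > jar.py <<'E'
from m import *
import sys
def jarmeas(im,zb,dbg=True):
    """zb = underside height. returns lines of lower outline backprojected on stepped/body bottom plane"""
    up=cv2.resize(im,None,fx=4,fy=4,interpolation=cv2.INTER_CUBIC); H,S,V=hsv(up)
    g=(H>45)&(H<85)&(S>90); m=max(comps(g,800),key=lambda c:c[1][4])[0]
    c=max(cv2.findContours(m.astype(np.uint8),0,cv2.CHAIN_APPROX_NONE)[0],key=cv2.contourArea)
    h=(cv2.convexHull(c).reshape(-1,2)-1.5)/4
    ap=cv2.approxPolyDP(np.float32(h.reshape(-1,1,2)),1.2,True).reshape(-1,2)
    print("hull px",ap.round(1).tolist())
    P=plane("side",ap,zb)[:,:2]*1000; e=np.roll(P,-1,0)-P
    for p,v,a in zip(P,e,ap): print(a.round(1),p.round(1),"len",np.hypot(*v).round(0),"dir90",(np.degrees(np.arctan2(v[1],v[0]))%90).round(1))
    r=(((H<6)|(H>170))&(S>170)&(V>80)); best=min(comps(r,800),key=lambda c:np.hypot(*(c[2]/4-(h.mean(0)-[0,20]))))
    b=best[1]; print("lid px box",[(b[0])/4,b[1]/4,b[2]/4,b[3]/4],best[2]/4,plane("side",(best[2]-1.5)/4,zb+.105).round(4))
if __name__=="__main__": jarmeas(np.load(sys.argv[1]),float(sys.argv[2]))
E
python3 jar.py side3.npy 0; echo; python3 jar.py side4.npy .0748
```

```text
hull px [[558.0999755859375, 9.399999618530273], [559.4000244140625, 96.5999984741211], [545.0999755859375, 123.5999984741211], [539.0999755859375, 84.4000015258789]]
[558.1   9.4] [-1425.7 -3225.1] len 2006.0 dir90 72.2
[559.4  96.6] [ -813.9 -1315. ] len 392.0 dir90 62.9
[545.1 123.6] [-635.1 -966.3] len 546.0 dir90 76.3
[539.1  84.4] [ -764.7 -1496.3] len 1851.0 dir90 69.1
lid px box [np.float64(324.25), np.float64(259.5), np.float64(24.5), np.float64(26.5)] [336.2036173  272.63399782] [[0.3555 0.3176 0.105 ]]

hull px [[558.0999755859375, 9.100000381469727], [559.4000244140625, 96.4000015258789], [545.0999755859375, 123.4000015258789], [539.0999755859375, 84.4000015258789]]
[558.1   9.1] [-1304.9 -2910.2] len 1873.0 dir90 72.2
[559.4  96.4] [ -733.4 -1126.1] len 366.0 dir90 62.9
[545.1 123.4] [-566.7 -800.7] len 506.0 dir90 76.3
[539.1  84.4] [ -686.6 -1291.7] len 1733.0 dir90 69.1
lid px box [np.float64(298.25), np.float64(166.25), np.float64(16.5), np.float64(16.0)] [306.37770852 174.19174829] [[ 0.4633 -0.1138  0.1798]]
```

```bash
sed -i 's/g=(H>45)&(H<85)&(S>90);/g=(H>45)\&(H<85)\&(S>90); g[:,1800:]=False;/' jar.py
python3 jar.py side3.npy 0; echo; python3 jar.py side4.npy .0748
```

```text
hull px [[312.3999938964844, 253.60000610351562], [312.1000061035156, 271.6000061035156], [303.1000061035156, 281.8999938964844], [288.1000061035156, 276.3999938964844], [286.3999938964844, 257.1000061035156], [288.8999938964844, 254.10000610351562]]
[312.4 253.6] [430.8 102. ] len 92.0 dir90 2.0
[312.1 271.6] [427.7 194. ] len 57.0 dir90 63.2
[303.1 281.9] [453.3 244.6] len 54.0 dir90 64.5
[288.1 276.4] [501.7 221.6] len 97.0 dir90 8.0
[286.4 257.1] [515.3 125.5] len 18.0 dir90 67.0
[288.9 254.1] [508.3 109.2] len 78.0 dir90 5.3
lid px box [np.float64(290.75), np.float64(239.25), np.float64(18.5), np.float64(19.25)] [299.69572621 248.99192485] [[0.4663 0.2135 0.105 ]]

hull px [[316.3999938964844, 178.10000610351562], [316.1000061035156, 198.10000610351562], [308.3999938964844, 205.10000610351562], [295.3999938964844, 200.39999389648438], [294.3999938964844, 182.10000610351562], [296.6000061035156, 179.89999389648438]]
[316.4 178.1] [ 431.9 -267.3] len 143.0 dir90 1.7
[316.1 198.1] [ 427.6 -124.5] len 54.0 dir90 61.8
[308.4 205.1] [453. -77.] len 56.0 dir90 59.0
[295.4 200.4] [ 500.8 -105.7] len 128.0 dir90 5.6
[294.4 182.1] [ 513.4 -233.5] len 19.0 dir90 66.9
[296.6 179.9] [ 506.1 -250.6] len 76.0 dir90 12.7
lid px box [np.float64(298.25), np.float64(166.25), np.float64(16.5), np.float64(16.0)] [306.37770852 174.19174829] [[ 0.4633 -0.1138  0.1798]]
```

```bash

python3 -m crank '[[[-0.18,-0.08,0],-0.1],[[0,0,0.2],0],[[0,0,0.4],0],[[0,0,0.2],0],[[0,0,0],0],[[0,0,0],0]]' | grep -E 'pos|ft_f|width'; python3 go.py .4613 -.1178 .0654; python3 - <<'E'
from h import *
np.save("side5.npy",vision.camera("side"))
E
python3 jar.py side5.npy .05
```

```text
ee_pos: [0.4615, -0.1186, 0.1064]
ft_force: [0.2, 0.2, -2.7]
width: 0.0553
units [ 0.03 -0.    1.37] t 12.175 pos [ 0.4615 -0.1186  0.1064] x yaw 96.09 tilt [ 0.  0. -1.] q [-0.51  0.05  0.7   1.97 -0.04  1.13  0.31] F [ 0.2  0.2 -2.7] T [-0.12  0.03 -0.04] w 0.05531245030980395 49.99806834384799
hull px [[316.3999938964844, 182.60000610351562], [317.6000061035156, 184.10000610351562], [316.6000061035156, 202.89999389648438], [308.6000061035156, 209.60000610351562], [297.1000061035156, 205.89999389648438], [295.3999938964844, 203.39999389648438], [295.6000061035156, 186.39999389648438], [297.8999938964844, 184.10000610351562]]
[316.4 182.6] [ 432.  -275.7] len 12.0 dir90 25.1
[317.6 184.1] [ 426.8 -264.7] len 133.0 dir90 0.4
[316.6 202.9] [ 425.8 -131.7] len 53.0 dir90 59.8
[308.6 209.6] [452.5 -85.9] len 48.0 dir90 62.3
[297.1 205.9] [ 494.9 -108.2] len 18.0 dir90 24.6
[295.4 203.4] [ 502.4 -124.5] len 120.0 dir90 3.5
[295.6 186.4] [ 509.7 -244. ] len 19.0 dir90 66.5
[297.9 184.1] [ 502.2 -261.1] len 72.0 dir90 11.8
lid px box [np.float64(299.0), np.float64(171.25), np.float64(16.5), np.float64(16.0)] [307.01083729 179.21214371] [[ 0.4615 -0.1221  0.155 ]]
```

Underside is about 6 mm above the block. I'll insert gently and watch the force.

```bash

python3 -m crank '[[[0,0,0.1],0],[[0,0,0.1],0],[[0,0,0.1],0]]' | grep -E 'pos|ft_f'; python3 -m crank '[[[0,0,0.08],0],[[0,0,0.08],0],[[0,0,0],0]]' | grep -E 'pos|ft_f|rot'
```

```text
ee_pos: [0.4613, -0.1186, 0.0971]
ft_force: [0.1, 0.9, -3.5]
ee_pos: [0.4612, -0.1186, 0.0923]
eef_rot: [0.669, 0.744, -0.0, -0.0]
ft_force: [-0.2, -0.3, -3.8]
```

```bash

python3 -m crank '[[[0,0,0.08],0],[[0,0,0.08],0],[[0,0,0],0]]' | grep -E 'pos|ft_f'; python3 -m crank '[[[0,0,0.08],0],[[0,0,0.08],0],[[0,0,0],0]]' | grep -E 'pos|ft_f|rot'; python3 go.py .4613 -.1178 .0654
```

```text
ee_pos: [0.4612, -0.1185, 0.0875]
ft_force: [-0.4, 0.4, -4.1]
ee_pos: [0.4612, -0.1186, 0.0827]
eef_rot: [0.669, 0.744, -0.0, -0.0]
ft_force: [-0.4, -0.7, -3.9]
units [0.02 0.01 0.58] t 13.725 pos [ 0.4612 -0.1186  0.0827] x yaw 96.09 tilt [-0.  0. -1.] q [-0.5   0.09  0.7   2.   -0.07  1.07  0.33] F [-0.4 -0.7 -3.9] T [-0.03 -0.05  0.06] w 0.055690359554573944 49.99741543550044
```

Going in without contact; continue to the floor.

```bash

python3 -m crank '[[[0,0,0.1],0],[[0,0,0.1],0],[[0,0,0.1],0],[[0,0,0.1],0],[[0,0,0],0]]' | grep -E 'pos|ft_f'; python3 -m crank '[[[0,0,0.05],0],[[0,0,0.05],0],[[0,0,0],0]]' | grep -E 'pos|ft_f|rot'; python3 -m crank '[[[0,0,0.05],0],[[0,0,0],0]]' | grep -E 'pos|ft_f|rot'; python3 go.py .4613 -.1178 .0654
```

```text
ee_pos: [0.4611, -0.1186, 0.0706]
ft_force: [0.1, 0.2, -4.5]
ee_pos: [0.4613, -0.1186, 0.0678]
eef_rot: [0.669, 0.744, -0.0, -0.0]
ft_force: [0.9, 0.1, -2.4]
ee_pos: [0.4613, -0.1186, 0.0663]
eef_rot: [0.669, 0.744, -0.0, -0.0]
ft_force: [0.7, 1.0, -4.5]
units [0.03 0.   0.03] t 14.975 pos [ 0.4613 -0.1186  0.0663] x yaw 96.09 tilt [-0.  0. -1.] q [-0.5   0.12  0.7   2.02 -0.09  1.04  0.35] F [ 0.7  1.  -4.5] T [ 0.03 -0.1   0.03] w 0.05528199778642811 49.996749283745885
```

```bash

python3 -m crank '[[[0,0,0.04],0],[[0,0,0],0]]' | grep -E 'pos|ft_f'; python3 -m crank '[[[0,0,0.04],0],[[0,0,0],0]]' | grep -E 'pos|ft_f|rot'
```

```text
ee_pos: [0.4615, -0.1185, 0.0655]
ft_force: [-1.1, 1.6, 1.5]
ee_pos: [0.4618, -0.1186, 0.0653]
eef_rot: [0.669, 0.744, 0.001, 0.0]
ft_force: [-6.5, 2.4, 16.6]
```

Bottomed at reported z 0.0653, against 0.0654 predicted, so the jar is home. Now unscrew, which is a negative turn about tool z.

```bash

python3 -m crank '[[[0,0,-0.02],0],[[0,0,0],-0.5],[[0,0,0],-0.5],[[0,0,0],-0.5],[[0,0,0],-0.5]]' - 60 >/dev/null; python3 go.py .4613 -.1186 .0654;python3 -m crank '[[[0,0,0],-0.5],[[0,0,0],-0.5],[[0,0,0],-0.5],[[0,0,0],-0.5],[[0,0,0],-0.5],[[0,0,0],-0.5]]' >/dev/null; python3 go.py .4613 -.1186 .0654
```

```text
units [-0.01 -0.04 -0.  ] t 16.1 pos [ 0.4622 -0.1178  0.0654] x yaw 112.18 tilt [ 0.002  0.002 -1.   ] q [-0.47  0.12  0.67  2.02 -0.09  1.03  0.63] F [-0.6  4.2  6.4] T [ 0.95  0.17 -0.73] w 0.054961238321007 59.999510273337364
units [ 0.02 -0.05  0.  ] t 16.85 pos [ 0.4629 -0.118   0.0654] x yaw 136.17 tilt [ 0.003  0.001 -1.   ] q [-0.44  0.12  0.64  2.01 -0.08  1.03  1.04] F [3.6 3.5 3.2] T [ 0.85 -0.62 -0.79] w 0.05518882201901182 59.99618876259774
```

```bash
python3 - <<'E'
from h import *
b=vision.camera("side"); np.save("side6.npy",b)
cv2.imwrite("pics/g6.png",cv2.resize(b[160:230,270:350,::-1],(800,700)[:1]+(600,),interpolation=cv2.INTER_LANCZOS4))
E
```

```text
(no output)
```

View pics/g6.png

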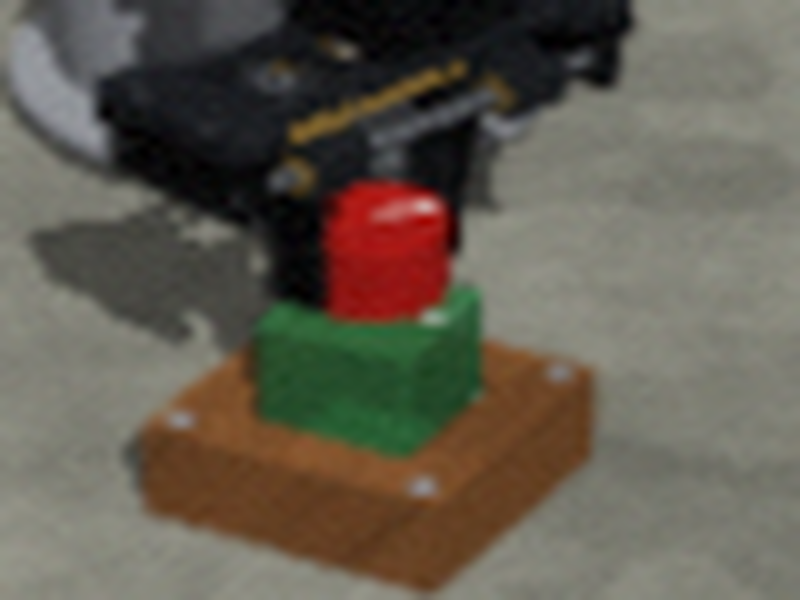

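The picture shows the jar seated in the block with its shoulder mark at (433,316). The lid's white line, (370,213) to (435,205), has swung anticlockwise with the gripper. Continue to 72° in total.

```bash

python3 -m crank '[[[0,0,0],-0.5],[[0,0,0],-0.5],[[0,0,0],-0.5],[[0,0,0],-0.5]]' >/dev/null; python3 go.py .4613 -.1186 .0654;python3 -m crank '[[[0,0,0],-0.5],[[0,0,0],-0.5],[[0,0,0],-0.5],[[0,0,0],-0.5],[[0,0,0],0]]' >/dev/null; python3 go.py .4613 -.1186 .0654
cat > line.py <<'E'
from m import *
import sys
def ang(im,z,c):
    up=cv2.resize(im,None,fx=8,fy=8,interpolation=cv2.INTER_CUBIC); H,S,V=hsv(up)
    u=proj("side",[[c[0],c[1],z]])[0]*8; yy,xx=np.indices(H.shape)
    e=((xx-u[0])/60)**2+((yy-u[1])/35)**2<1
    w=(up[...,1].astype(int)>90)&e
    ys,xs=np.nonzero(w); P=plane("side",np.c_[xs,ys]/8-.45,z)[:,:2]; m=P.mean(0)
    vx,vy=np.linalg.svd(P-m)[2][0]; print(len(P),"line mean",m.round(4),"dir180",(np.degrees(np.arctan2(vy,vx))%180).round(1),"centre->mean",np.degrees(np.arctan2(*(m-c)[::-1])).round(1))
if __name__=="__main__":
    ang(np.load("side3.npy"),.122,np.array([.466,.2127])); ang(np.load("side6.npy"),.132,np.array([.462,-.1186])); ang(vision.camera("side"),.132,np.array([.462,-.1186]))
E
python3 line.py
```

```text
units [ 0.05 -0.06  0.01] t 17.4 pos [ 0.4634 -0.1177  0.0659] x yaw 152.15 tilt [ 0.004  0.001 -1.   ] q [-0.42  0.11  0.62  2.01 -0.08  1.03  1.32] F [ 2.4  5.4 10.7] T [ 1.16 -0.43 -0.48] w 0.055440427181181695 60.003733271732926
units [ 0.1  -0.08  0.06] t 18.025 pos [ 0.4646 -0.1168  0.0671] x yaw 168.17 tilt [ 0.006  0.002 -1.   ] q [-0.4   0.11  0.59  2.01 -0.08  1.03  1.59] F [ 0.6  7.9 20.8] T [ 2.14 -0.08 -0.06] w 0.05552577042954371 60.002529015764594
504 line mean [0.4533 0.2153] dir180 159.8 centre->mean 168.5
453 line mean [ 0.4472 -0.1276] dir180 29.1 centre->mean -148.7Traceback (most recent call last):
  File "line.py", line 11, in <module>
    ang(np.load("side3.npy"),.122,np.array([.466,.2127])); ang(np.load("side6.npy"),.132,np.array([.462,-.1186])); ang(vision.camera("side"),.132,np.array([.462,-.1186]))
                                                                                                                   ~~~^^^^^^^^^^^^^^^^^^^^^^^^^^^^^^^^^^^^^^^^^^^^^^^^^^^^
  File "line.py", line 8, in ang
    ys,xs=np.nonzero(w); P=plane("side",np.c_[xs,ys]/8-.45,z)[:,:2]; m=P.mean(0)
                           ~~~~~^^^^^^^^^^^^^^^^^^^^^^^^^^^^^
  File "h.py", line 7, in plane
    K,d,T=KD(n); u=cv2.undistortPoints(np.float64(px).reshape(-1,1,2),K,d).reshape(-1,2)
                   ~~~~~~~~~~~~~~~~~~~^^^^^^^^^^^^^^^^^^^^^^^^^^^^^^^^^^^^
cv2.error: OpenCV(4.12.0) /io/opencv/modules/calib3d/src/undistort.dispatch.cpp:347: error: (-215:Assertion failed) CV_IS_MAT(_src) && CV_IS_MAT(_dst) && (_src->rows == 1 || _src->cols == 1) && (_dst->rows == 1 || _dst->cols == 1) && _src->cols + _src->rows - 1 == _dst->rows + _dst->cols - 1 && (CV_MAT_TYPE(_src->type) == CV_32FC2 || CV_MAT_TYPE(_src->type) == CV_64FC2) && (CV_MAT_TYPE(_dst->type) == CV_32FC2 || CV_MAT_TYPE(_dst->type) == CV_64FC2) in function 'cvUndistortPointsInternal'
```

Torque has dropped to about 0, with a 21 N upward push and a 2 mm rise, so the thread has let go. Lift straight up slowly.

```bash

python3 -m crank '[[[0,0,-0.05],0],[[0,0,-0.05],0],[[0,0,0],0]]' >/dev/null; python3 go.py .4613 -.1186 .0654;python3 -m crank '[[[0,0,-0.1],0],[[0,0,-0.1],0],[[0,0,0],0]]' >/dev/null; python3 go.py .4613 -.1186 .0654
```

```text
units [ 0.04 -0.02  0.1 ] t 18.45 pos [ 0.4625 -0.1181  0.0684] x yaw 168.08 tilt [ 0.002  0.001 -1.   ] q [-0.4   0.11  0.6   2.01 -0.07  1.04  1.59] F [1.5 4.3 6.5] T [ 1.01 -0.42 -0.04] w 0.0553959257009824 59.99957942403853
units [-0.    0.01  0.27] t 18.825 pos [ 0.4612 -0.1188  0.0736] x yaw 168.07 tilt [-0. -0. -1.] q [-0.41  0.1   0.6   2.01 -0.06  1.05  1.58] F [ 0.9  0.3 -0.4] T [ 0.19 -0.25 -0.05] w 0.055647280181523505 59.99936090782285
```

```bash

python3 -m crank '[[[0,0,-0.2],0],[[0,0,-0.3],0],[[0,0,-0.2],0],[[0,0,-0.08],0],[[0,0,0],0],[[0,0,0],0],[[0,0,0],0],[[0,0,0],0]]' >/dev/null; python3 go.py .4613 -.1186 .097
python3 - <<'E'
from jar import *
im=vision.camera("side"); np.save("side7.npy",im)
for f,n in(("side6.npy","before"),("side7.npy","after")):
    H,S,V=hsv(np.load(f)); g=(H>45)&(H<85)&(S>90); g[:,450:]=False
    m=max(comps(g,50),key=lambda c:c[1][4]); print(n,"green",m[1],m[2].round(1))
    c=[k for k in comps(((H<6)|(H>170))&(S>170)&(V>80),50) if k[1][1]<230 and k[1][0]<350 and k[1][0]>270]
    print([(k[1],k[2].round(1)) for k in c])
print("lid at z.147 expected centre", proj("side",[[.4613,-.1186,.147],[.4613,-.1186,.112],[.4613,-.1186,.115]]).round(1))
E
```

```text
units [-0.  0. -0.] t 19.825 pos [ 0.4612 -0.1186  0.0969] x yaw 168.09 tilt [-0.  0. -1.] q [-0.41  0.07  0.6   1.98 -0.04  1.11  1.56] F [ 0.4  0.1 -0.6] T [ 0.02 -0.04 -0.01] w 0.05558343958096633 59.99955370556563
before green [296 194  22  19 300] [306.3 203.1]
[(array([302, 181,  13,  16, 161], dtype=int32), array([308. , 189.1]))]
after green [296 190  22  23 380] [306.5 201.1]
[(array([308, 175,   7,  15,  78], dtype=int32), array([311.2, 182.6]))]
lid at z.147 expected centre [[306.6 181.3]
 [306.6 189.9]
 [306.6 189.1]]
```

The jar outline in the block hasn't moved (columns 296–318, bottom row 213), and its neck is now showing. The wrist feels only the lid's weight (0.6 N), and the tool is level and centred. Handing in.

```bash
python3 -c "
from bench import r; print(r.close_job())"
```

```text
the job is handed in; nothing more can be done
None
```

The job is handed in at about 20 s: the jar is fully home in the block, and the red lid was unscrewed and is held level about 2 cm above the jar's mouth, with force readings and the camera both agreeing.

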